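# Shut the marked air valve under the sliding cover

### The job

Gently push the cover of the bench's compressed-air box all the way back, off the valve pit (it has a wooden rib to push against), and leave it there. Then gently push the steel handle that ends in a round disc a quarter turn clockwise until it is fully shut, and withdraw clear. Use the fingertips or the outside of the fingers only: do not grip anything or lift the cover, leave the plain straight handle where it is, and do not disturb the tin, the tape and the wood block.

Things in the scene. Friction and masses are not known exactly. Their poses are not given: they have to be found in the camera images.
- box: Grey steel air box fixed on the bench. Origin on the bench under the centre of its valve pit; x points from pit to closed rear deck, away from the robot, turned up to 0.4 rad. In its frame, mm: pit x -75..75, y -150..150, floor z 6, rim z 72; deck x 75..255, top z 72; front wall x -87; side guide strips out to y +-172, top z 80. Pipe ends stick out 30 in front at z 24
- cover_slide (a joint): How far the cover is slid back along the box's +x, in m: 0 = over the pit, starts at 0 to 0.02, stop at 0.155 (the whole pit is then open). Slides with about 2 N of friction plus 6 N per m/s, and stays where it is left
- cover_lift (a joint): How far the cover is lifted off its runners, in m: 0 = resting (as it should stay). It weighs 0.4 to 0.7 kg and only its own weight holds it down
- rib (a point): Centre of the top face (z 102 mm) of the wooden rib on the cover: 14 (box x) x 120 (box y) x 20 mm high. The cover is a flat aluminium plate 170 (box x) x 322 (box y) mm, top face at z 82 mm; the rib stands 60 mm in front (box -x) of the plate's centre, 25 mm from its front edge. Axes as the box's
- marked_pivot (a point): On the vertical turning axis of the marked valve, at the handle's mid-height, z 56 mm. It lies about 30 mm behind the pit's centre (box x) and, changing from start to start, about 45 mm left or 85 mm right of it (box y); the plain valve has the other place. The brass valve body and pipe below reach up to z 40 mm
- marked_end (a point): Centre of the round disc, 36 mm in diameter and 12 mm thick (z 50 to 62 mm), that ends the marked steel handle; 55 mm from the pivot. The handle bar between is 14 mm wide and 12 mm thick. Moves with the handle
- marked_handle (a joint): Angle of the marked handle, rad: 0 = open, pointing along the pipe to the box's -x (the robot's side); grows clockwise seen from above; 1.571 = shut against its stop, pointing to the box's +y. Starts at 0 to 0.25. Stays where it is left; friction 0.12 N m, some 2 N at the disc
- plain_pivot (a point): On the turning axis of the plain valve, z 56 mm
- plain_end (a point): Point on the mid-line of the plain straight steel handle, 55 mm from its pivot; bar 14 mm wide, 12 mm thick, reaching 73 mm from the pivot, no disc. It starts open (within 0.25 rad of the box's -x) and must stay so
- tin: Upright steel tin, 74 mm diameter, 95 mm high, standing loose on the bench left (box +y) of the box. Origin at the centre of its underside
- tape: Roll of tape lying flat on the bench right of the box, 100 mm outside diameter, 25 mm high. Origin at the centre of its underside
- block: Loose wood block 90 x 45 x 45 mm on the bench right of the box, nearer the robot than the tape. Origin at the centre of its underside
Not all that is in view belongs to the job. Of the things that look like the tin, take the one that is nearest to the robot's base at the start.

How it is judged:
By the outcome, as a careful person would: the job done as asked, in the order asked, and still so for the second after the job is handed in, with the robot touching nothing.
It also fails if it takes over 51 s, if anything falls off the work surface, if the arm or the gripper's body presses on something with over 40 N, if the wrist force passes 120 N, or if a joint passes its speed limit or range.

### The arm

A 6-joint arm with a two-finger parallel gripper is mounted at the origin on the work surface. World frame = base frame: x ahead of the robot, y to its left, z up, the work surface at z = 0. Lengths are in mm, angles in degrees, forces in N, time in s.
With the tool pointing down it reaches from about 300 to 850 mm from the base axis. Payload 4.2 kg.
Tool frame: the origin (TCP) lies between the finger pads; the fingertips stand 25 mm ahead of it and the grasp point (between the pads) lies 6 mm ahead of it; x points along the fingers, y is the direction in which the jaws open and shut, and the axes are right-handed (so a half turn about x gives the same grasp; the last joint's range is limited). The gripper opens to 91 mm and grips with 3 to 60 N. Pads are 32 mm wide; open, the fingers measure 118 mm over their backs; the gripper's body (76 mm by 178 mm) begins 60 mm behind the grasp point.
Start: joints at [64.171, 18.312, 89.639, -0, 72.044, -1.146], TCP at [240.122, 522.477, 238.976] pointing down, gripper open.
Joint ranges: [-177.97, 177.97], [-48.28, 115.42], [12.27, 149.76], [-77.06, 257.06], [2.81, 150.46], [-146.56, 146.56]. Speed limits (degrees/s): [147.25, 147.25, 180, 180, 180, 180].

### API

Orientations are given as [roll, pitch, yaw] about the fixed x, y, z axes, in that order (R = Rz(yaw) Ry(pitch) Rx(roll)).
In Python, from workcell import env gives the robot as it stands.
- The arm moves only by the tool jog_arm, never from a script. Its argument "plan" is one flat list of numbers, 4 for each row, row after row: the shift along the tool's x, y, z in cm, then the turn about the tool's x in units of 6 degrees (1.0 is 6 degrees). In form: [tx, ty, tz, turn, tx, ty, tz, turn, ...]. A call has 1 to 12 rows; each row shifts and turns the commanded pose from where the row before left it, along the tool's axes as they then stand; what a row does not reach is not made up. A row lasts 1/12 s, in which the tool goes at most 41.7 mm and 7.16 degrees, less where a joint would pass 70% of its speed; a pose out of reach is approached as far as the arm can. A call with a gripper value outside its range is refused whole. "claw" is the finger opening in cm, from 0 to 9.12, set as the call begins (left out, the last holds). The fingers move at their own pace and stop on an object; "newtons" is the grip in N (left out, the last holds). Time passes only in rows, so rows that do not move let the fingers close. It gives the time, the measured TCP pose, the force and the opening at its end, in the units of the state.
- env.state(): the state, without advancing time (a new reading comes with each control period).
- env.grab_frame(name): name is "side" or "top"; returns the picture (384x512x3 uint8, red, green, blue); there is no depth.
- env.calibration(name): a dict with "vertical_fov" (degrees; the focal length in pixels is half the picture's height over the tangent of half this angle, whatever the lens; pixels are square), "cx", "cy" (the principal point, pixels), "origin" and "orientation" of the camera in the world. Camera axes: x right, y down, z forward; pixel columns grow to the right and rows downward; lengths in mm; the calibration is good to about 2 mm. A picture is of the moment at which its call begins. calibration takes no time and is no camera call.
- env.job_done(): hands the job in, once; it reports no verdict.
The state is a dict: "time_s": time; "qpos": joint angles; "qvel": joint speeds; "effort": joint torques, N m; "ee_pos": TCP position; "ee_rot": TCP orientation; "force": force on the tool from outside, world axes, zero at the start; "torque": the same for the moment, N m; "gripper_width": finger opening in mm.
Only numpy, scipy, OpenCV 4.12 (cv2) and the standard library are available. Lean on these libraries where they do the work, as an engineer would, in place of code of your own. Each camera call takes 0.05 s, during which the arm holds its last target.

## Working session

There is one attempt and no reset: what is moved stays moved. The work goes in short steps, Python scripts to look and compute and a tool call to move; the robot and the scene stay as the last step left them, time stands still between calls to the robot, and variables do not carry over. Pictures are saved under pics/ and viewed, and the job is handed in when it is done.

Besides the shell and the picture viewer there is one more tool, called after "Call:" as name(argument=value, ...) on one line, values as JSON. jog_arm: Moves the arm, as the interface text tells. Its arguments: {"type":"object","properties":{"plan":{"type":"array"},"claw":{"type":"number"},"newtons":{"type":"number"}},"required":["plan"]}

```bash
mkdir -p pics; ls; python3 - <<'E'
from workcell import env
import cv2
print(env.state())
for n in("side","top"):
    f=env.grab_frame(n); cv2.imwrite(f"pics/{n}0.png",cv2.cvtColor(f,cv2.COLOR_RGB2BGR)); print(n,env.calibration(n))
E
```

```text
pics
{'time_s': 0.0, 'qpos': array([ 6.41718516e+01,  1.83511957e+01,  8.97064086e+01, -7.95940581e-04,
        7.20435403e+01, -1.14394818e+00]), 'qvel': array([ 0.00640059,  0.03587279, -0.07210363,  0.05079134, -0.09539902,
        0.01618801]), 'effort': array([ 1.29992721e-03, -4.12465811e+01, -2.31970417e+01,  7.27177807e-02,
        4.60649945e-02, -1.45769591e-04]), 'ee_pos': array([239.91363059, 522.05008988, 238.12468963]), 'ee_rot': array([ -90.71528435,   89.89885255, -115.39923847]), 'force': array([-0.04537585,  1.05679136, -0.10477724]), 'torque': array([0.00665267, 0.00010025, 0.04330744]), 'gripper_width': 91.0039919111206}
side {'vertical_fov': 44.881047199786046, 'cx': 258.74998625101244, 'cy': 191.90259289989433, 'origin': array([-177.89342204, -901.96049511,  802.21935442]), 'orientation': array([-119.50695057,    0.32009586,  -36.99713077])}
top {'vertical_fov': 46.92977297929729, 'cx': 259.11535446740857, 'cy': 189.01968736138005, 'origin': array([ 451.04353567,   97.78586054, 1434.21530448]), 'orientation': array([-173.02433842,    0.36035497,  -88.80550732])}
```

View pics/side0.png

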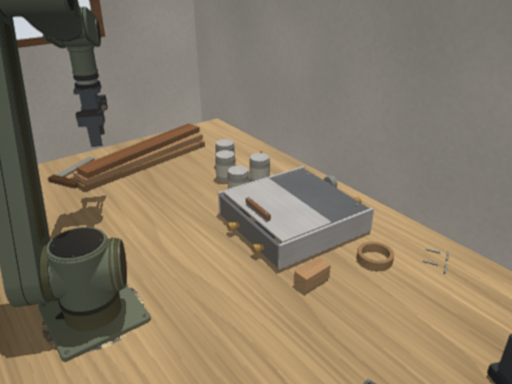

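View pics/top0.png

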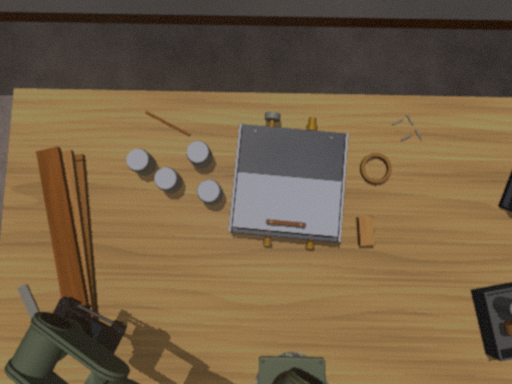

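The top view shows the box at px (290,185), with its rib at (286,224). The tin candidates are at (139,160), (198,153), (166,179) and (208,191); the one nearest the base is at (208,191), right beside the box. The tape is at (375,169) and the block at (366,231). I'll enlarge this area.

```bash
python3 - <<'E'
import cv2
a=cv2.imread('pics/top0.png')[100:260,180:400]; cv2.imwrite('pics/topc.png',cv2.resize(a,None,fx=3.6,fy=3.6,interpolation=cv2.INTER_CUBIC)[:600])
a=cv2.imread('pics/side0.png')[140:290,200:400]; cv2.imwrite('pics/sidec.png',cv2.resize(a,None,fx=4,fy=4,interpolation=cv2.INTER_CUBIC))
E
```

```text
(no output)
```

View pics/topc.png

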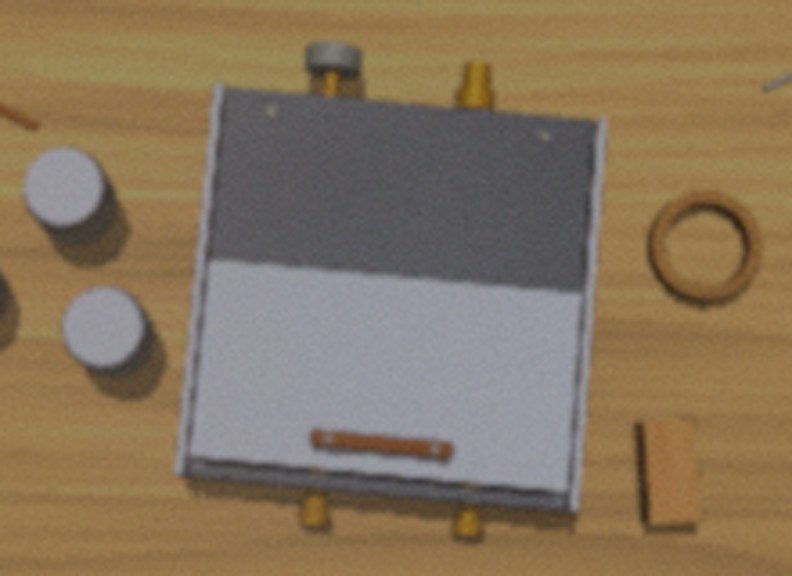

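View pics/sidec.png

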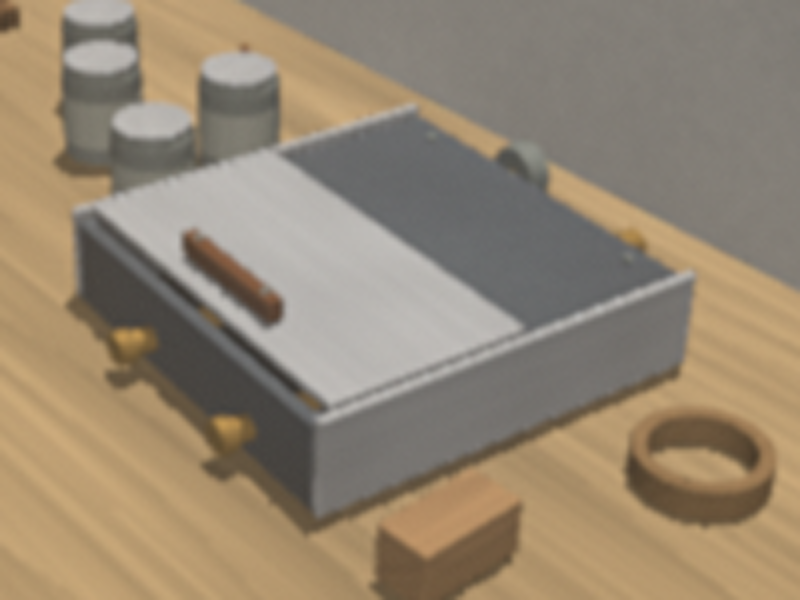

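```bash
cat >h.py <<'E'
import numpy as np, cv2
from scipy.spatial.transform import Rotation as R
from scipy.optimize import least_squares
from workcell import env
H=384
def proj(n,P):
    c=env.calibration(n); f=H/2/np.tan(np.radians(c['vertical_fov'])/2)
    M=R.from_euler('xyz',c['orientation'],degrees=True).as_matrix()
    p=(np.atleast_2d(P)-c['origin'])@M
    return np.c_[c['cx']+f*p[:,0]/p[:,2],c['cy']+f*p[:,1]/p[:,2]]
def ray(n,uv,z):
    c=env.calibration(n); f=H/2/np.tan(np.radians(c['vertical_fov'])/2)
    M=R.from_euler('xyz',c['orientation'],degrees=True).as_matrix()
    d=M@np.array([(uv[0]-c['cx'])/f,(uv[1]-c['cy'])/f,1]); return c['origin']+d*(z-c['origin'][2])/d[2]
def w(pose,P):
    a=pose[2]; P=np.atleast_2d(P).astype(float); c,s=np.cos(a),np.sin(a)
    return np.c_[pose[0]+c*P[:,0]-s*P[:,1],pose[1]+s*P[:,0]+c*P[:,1],P[:,2]]
E
python3 - <<'E'
from h import *
T=np.array([[180,472],[577,510],[218,87],[604,121]])/3.6+[180,100]
S=np.array([[75,210],[318,408],[415,108],[692,277]])/4+[200,140]
B=np.array([[-87,172,80],[-87,-172,80],[255,172,80],[255,-172,80]])
for vs in (('top',),('side',),('top','side')):
    f=lambda p:np.r_[tuple((proj(n,w(p,B))-{'top':T,'side':S}[n]).ravel() for n in vs)]
    r=least_squares(f,[600,0,0]); print(vs,r.x,np.degrees(r.x[2]),r.fun.round(1))
p=r.x
# triangulate heights
tc=lambda u,v:np.array([u,v])/3.6+[180,100]
sc=lambda u,v:np.array([u,v])/4+[200,140]
def tri(a,b):
    q=least_squares(lambda X:np.r_[(proj('top',X)[0]-a),(proj('side',X)[0]-b)],[600,0,80]);return q.x,q.fun.round(1)
def inb(X): 
    c,s=np.cos(p[2]),np.sin(p[2]);d=X[:2]-p[:2];return np.round([c*d[0]+s*d[1],-s*d[0]+c*d[1],X[2]],1)
for k,a,b in (('ribL',tc(313,433),sc(188,234)),('ribR',tc(451,446),sc(278,297)),('covRL',tc(210,262),sc(275,152)),('covRR',tc(582,292),sc(523,327)),('covFL',tc(190,460),sc(97,210))):
    X,e=tri(a,b);print(k,X.round(1),inb(X),e)
print('tin',ray('top',tc(103,327),95),inb(ray('top',tc(103,327),95)));print(ray('top',tc(64,187),95),ray('top',(139,160),95),ray('top',(166,179),95))
np.save('pose.npy',p)
E
```

```text
('top',) [ 5.57218300e+02  2.20730215e+01 -7.15641267e-02] -4.100322423400258 [-1.3  0.9  1.1  0.8 -0.9 -1.   1.2 -0.8]
('side',) [ 5.60331673e+02  2.62073307e+01 -8.30483752e-02] -4.758321393739259 [-1.1 -1.7 -0.5  2.8  0.3 -2.1  1.3 -1.3]
('top', 'side') [ 5.57929597e+02  2.32017336e+01 -7.61547721e-02] -4.36334702899275 [-1.8  0.3  0.5  0.8 -0.9 -1.5  1.2 -0.7 -1.5 -0.9  0.1  3.7 -0.2 -1.7
  1.4 -1. ]
ribL [518.5  84.9  96.5] [-44.   58.5  96.5] [-0.3  0.4  0.5 -0. ]
ribR [511.2 -31.3 101.5] [-42.5 -57.9 101.5] [ 0. -0. -0.  0.]
covRL [667.2 174.2  80.7] [ 97.5 158.9  80.7] [ 0.3 -0.4 -0.6  0.1]
covRR [ 644.8 -143.3   81.4] [  99.3 -159.4   81.4] [-0.3  0.4  0.5 -0.1]
covFL [497.7 186.5  78.5] [-72.4 158.3  78.5] [ 0.4 -0.6 -0.8  0. ]
tin [606.02569774 263.57146747  95.        ] [ 29.7 243.3  95. ]
[726.09019243 301.20194902  95.        ] [697.30474855 481.4410238   95.        ] [639.87913149 395.42653741  95.        ]
```

```bash
python3 - <<'E'
from h import *
g=cv2.cvtColor(cv2.imread('pics/top0.png'),cv2.COLOR_BGR2GRAY).astype(float)
g=cv2.GaussianBlur(g,(0,0),1.5)
d=np.gradient(g,axis=0)
us=np.arange(20,505,20);vs=[]
for u in us:
    c=d[80:108,u];i=c.argmax();vs.append(80+i)
print(vs)
# red border line near top y~20
print([int(np.abs(d[8:35,u]).argmax()+8) for u in us])
E
```

```text
[np.int64(88), np.int64(88), np.int64(89), np.int64(89), np.int64(89), np.int64(90), np.int64(90), np.int64(90), np.int64(91), np.int64(91), np.int64(92), np.int64(92), np.int64(92), np.int64(93), np.int64(93), np.int64(93), np.int64(94), np.int64(94), np.int64(94), np.int64(95), np.int64(95), np.int64(96), np.int64(96), np.int64(96), np.int64(97)]
[12, 12, 12, 13, 13, 13, 14, 14, 14, 15, 15, 15, 16, 16, 16, 17, 17, 17, 18, 18, 18, 19, 19, 20, 20]
```

```bash
cat >>h.py <<'E'
def st(tgt=None,yaw=None):
    s=env.state(); M=R.from_euler('xyz',s['ee_rot'],degrees=True).as_matrix()
    print('t',s['time_s'],'tcp',s['ee_pos'].round(1),'F',s['force'].round(1),'w',round(s['gripper_width'],1)); print(M.round(3))
    if tgt is not None: print('to go tool cm',(M.T@(np.array(tgt)-s['ee_pos'])/10).round(2))
    y=np.degrees(np.arctan2(M[1,1],M[0,1])); print('tool y heading',y.round(2))
E
python3 - <<'E'
from h import *
p=np.load('pose.npy'); print(p)
t=w(p,[[-47-7-14-35,0,180]])[0]; print(t); st(t)
E
```

```text
[ 5.57929597e+02  2.32017336e+01 -7.61547721e-02]
[455.22812991  31.03809542 180.        ]
t 0.1 tcp [239.9 522.1 238.2] F [-0.3  1.4 -0.2] w 91.3
[[-0.001  0.418  0.909]
 [-0.001  0.909 -0.418]
 [-1.    -0.002 -0.   ]]
to go tool cm [  5.88 -35.62  40.07]
tool y heading 65.32
```

Call:
jog_arm(plan=[0,0,0,-0.85,0,0,0,-0.85,0,0,0,-0.85,0,0,0,-0.85,0,0,0,0,0,0,0,0], claw=0, newtons=5)

```text
time_s: 0.6
ee_pos: [240.0, 522.3, 238.6]
ee_rot: [-114.8, 90.0, -119.2]
force: [0.3, -1.0, 0.6]
gripper_width: 53.9
```

```bash
python3 - <<'E'
from h import *
st([455.2,31,180])
E
```

```text
t 0.6 tcp [240.  522.3 238.6] F [ 0.3 -1.   0.6] w 53.9
[[-0.     0.077  0.997]
 [-0.001  0.997 -0.077]
 [-1.    -0.001 -0.   ]]
to go tool cm [  5.88 -47.33  25.24]
tool y heading 85.59
```

Call:
jog_arm(plan=[0,-3.2,1.7,0,0,-3.2,1.7,0,0,-3.2,1.7,0,0,-3.2,1.7,0,0,-3.2,1.7,0,0,-3.2,1.7,0,0,-3.2,1.7,0,0,-3.2,1.7,0,0,-3.2,1.7,0,0,-3.2,1.7,0,0,-3.2,1.7,0,0,-3.2,1.7,0])

```text
time_s: 1.6
ee_pos: [415.1, 122.6, 239.1]
ee_rot: [37.0, 90.0, 32.6]
force: [-0.0, 1.5, -0.2]
gripper_width: 0.5
```

Call:
jog_arm(plan=[1,-2.3,1.2,0,1,-2.3,1.2,0,1,-2.3,1.2,0,1,-2,1.2,0,1,0,0,0,1,0,0,0,0,0,0,0,0,0,0,0])

```text
time_s: 2.27
ee_pos: [455.8, 31.9, 178.7]
ee_rot: [-178.7, 89.9, 177.0]
force: [0.6, -0.9, 0.8]
gripper_width: 0.5
```

```bash
python3 - <<'E'
from h import *
p=np.load('pose.npy')
st(w(p,[[-47-7-16-15,0,114]])[0])
for n in("side","top"):
    f=env.grab_frame(n); a=cv2.cvtColor(f,cv2.COLOR_RGB2BGR); a=a[120:280,190:390] if n=='side' else a[100:260,190:390]
    cv2.imwrite(f"pics/{n}1.png",cv2.resize(a,None,fx=3.6,fy=3.6,interpolation=cv2.INTER_CUBIC))
E
```

```text
t 2.2667 tcp [455.8  31.9 178.7] F [ 0.6 -0.9  0.8] w 0.5
[[-0.001  0.076  0.997]
 [ 0.     0.997 -0.076]
 [-1.    -0.    -0.001]]
to go tool cm [ 6.46 -0.09  1.76]
tool y heading 85.63
```

View pics/side1.png

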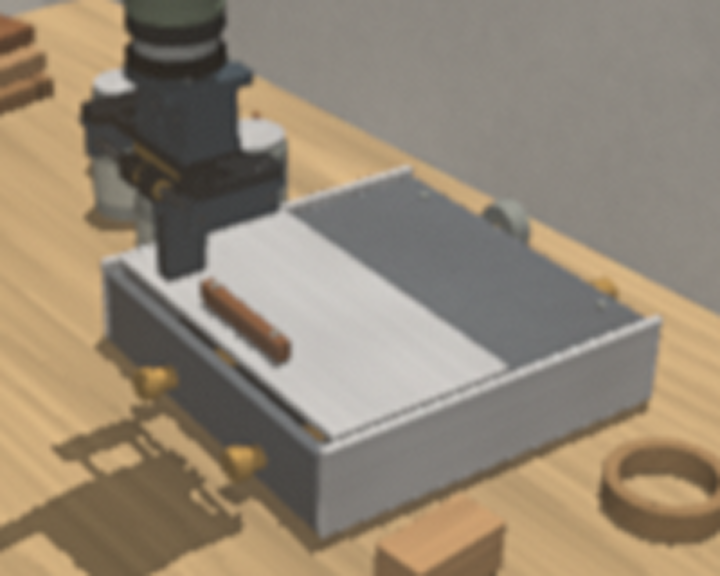

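The side view shows the closed fingers at (180,250), in front of the rib at (245,320) and above the box. I'll descend and push.

Call:
jog_arm(plan=[1.3,0,0,0,1.3,0,0,0,1.3,0,0,0,1.3,0,0,0,1.2,0,0,0,0,0,0.8,0,0,0,0.8,0,0,0,0.4,0,0,0,0.4,0,0,0,0.4,0,0,0,0.4,0,0,0,0,0])

```text
time_s: 3.37
ee_pos: [489.0, 29.6, 115.3]
ee_rot: [9.6, 89.9, 5.4]
force: [0.3, 0.9, 0.4]
gripper_width: 0.5
```

Call:
jog_arm(plan=[0,0,0.4,0,0,0,0.4,0,0,0,0.4,0,0,0,0.4,0,0,0,0.4,0,0,0,0.4,0,0,0,0.4,0,0,0,0.4,0,0,0,0.4,0,0,0,0.4,0,0,0,0.4,0,0,0,0.4,0])

```text
time_s: 4.37
ee_pos: [536.2, 26.0, 114.9]
ee_rot: [121.0, 90.0, 116.7]
force: [-1.7, -0.6, 1.1]
gripper_width: 0.6
```

```bash
python3 - <<'E'
from h import *
p=np.load('pose.npy')
st(w(p,[[72,0,114]])[0])
f=env.grab_frame('side'); a=cv2.cvtColor(f,cv2.COLOR_RGB2BGR); a=a[120:280,190:390]
cv2.imwrite(f"pics/side2.png",cv2.resize(a,None,fx=3.6,fy=3.6,interpolation=cv2.INTER_CUBIC))
E
```

```text
t 4.3667 tcp [536.2  26.  114.9] F [-1.7 -0.6  1.1] w 0.6
[[-0.     0.075  0.997]
 [ 0.     0.997 -0.075]
 [-1.     0.    -0.   ]]
to go tool cm [ 0.09 -0.13  9.38]
tool y heading 85.72
```

View pics/side2.png

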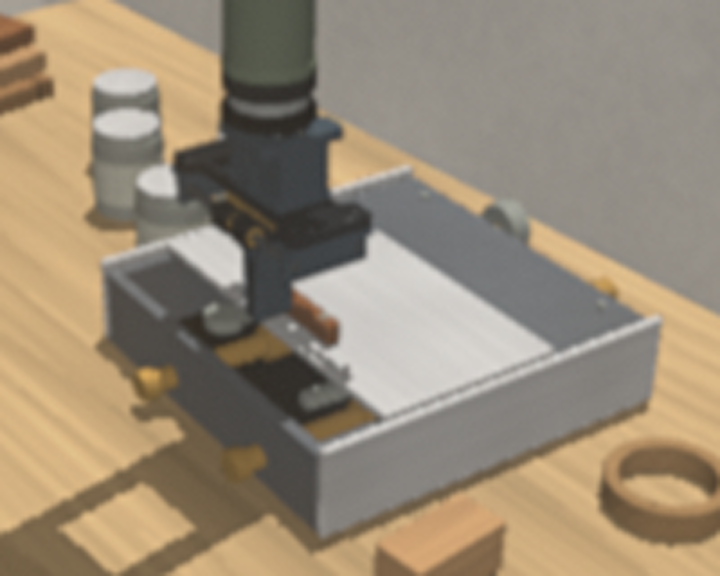

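The pit is opening. The disc handle is on the left at (228,318) and the plain one on the right at (322,395). I'll keep pushing.

Call:
jog_arm(plan=[0,0,0.5,0,0,0,0.5,0,0,0,0.5,0,0,0,0.5,0,0,0,0.5,0,0,0,0.5,0,0,0,0.5,0,0,0,0.5,0,0,0,0.5,0,0,0,0.5,0,0,0,0.5,0,0,0,0.5,0])

```text
time_s: 5.42
ee_pos: [596.2, 21.6, 114.8]
ee_rot: [132.2, 90.0, 127.9]
force: [-2.5, 1.3, -0.8]
gripper_width: 0.8
```

Call:
jog_arm(plan=[0,0,0.4,0,0,0,0.4,0,0,0,0.4,0,0,0,0.4,0,0,0,0.3,0,0,0,0.2,0,0,0,0.2,0,0,0,0.2,0,0,0,0,0])

```text
time_s: 6.17
ee_pos: [621.2, 19.6, 115.0]
ee_rot: [-5.3, 89.9, -9.6]
force: [-0.6, 0.9, -0.5]
gripper_width: 0.6
```

```bash
python3 - <<'E'
from h import *
p=np.load('pose.npy')
st(w(p,[[72,0,114]])[0])
E
```

```text
t 6.1667 tcp [621.2  19.6 115. ] F [-0.6  0.9 -0.5] w 0.6
[[ 0.001  0.075  0.997]
 [-0.     0.997 -0.075]
 [-1.    -0.     0.001]]
to go tool cm [ 0.1  -0.12  0.86]
tool y heading 85.72
```

Call:
jog_arm(plan=[0,0,0.15,0,0,0,0.15,0,0,0,0.15,0,0,0,0.15,0])

```text
time_s: 6.5
ee_pos: [626.7, 19.1, 115.0]
ee_rot: [-46.7, 90.0, -51.0]
force: [-2.1, 0.6, -0.3]
gripper_width: 0.8
```

Call:
jog_arm(plan=[0,0,0.1,0,0,0,0.1,0,0,0,0.1,0])

```text
time_s: 6.75
ee_pos: [629.4, 18.9, 115.0]
ee_rot: [-171.4, 90.0, -175.7]
force: [-3.6, 0.5, 2.0]
gripper_width: 0.4
```

Call:
jog_arm(plan=[0,0,0.1,0,0,0,0.1,0])

```text
time_s: 6.92
ee_pos: [629.6, 18.9, 115.0]
ee_rot: [-178.1, 89.7, 177.6]
force: [-8.9, 1.2, 5.6]
gripper_width: 1.0
```

Call:
jog_arm(plan=[0,0,-0.4,0,0,0,-0.8,0,0,0,-0.8,0,-1,0,0,0,-2,0,0,0,-2,0,0,0,-2,0,-2,0,0,0,-3.5,0,0,0,-3.5,0,0,0,-3.5,0,0,0,-3.5,0,0,0,0,0])

```text
time_s: 7.92
ee_pos: [445.1, 32.4, 185.1]
ee_rot: [-175.6, 89.7, -179.9]
force: [-1.1, 0.0, -1.0]
gripper_width: 0.3
```

Call:
jog_arm(plan=[0,0,-3,0,0,0,-3,0,0,0,-2,0,0,0,0,0,0,0,0,0])

```text
time_s: 8.33
ee_pos: [372.9, 38.3, 186.0]
ee_rot: [7.5, 89.8, 3.2]
force: [1.1, -0.2, -0.0]
gripper_width: 0.5
```

```bash
python3 - <<'E'
from h import *
p=np.load('pose.npy')
st()
for n in("side","top"):
    f=env.grab_frame(n); a=cv2.cvtColor(f,cv2.COLOR_RGB2BGR); cv2.imwrite(f"pics/{n}3f.png",a);a=a[150:270,230:380] if n=='side' else a[120:250,220:360]
    cv2.imwrite(f"pics/{n}3.png",cv2.resize(a,None,fx=5 if n=='side' else 4.6,fy=5 if n=='side' else 4.6,interpolation=cv2.INTER_CUBIC))
E
```

```text
t 8.3333 tcp [372.9  38.3 186. ] F [ 1.1 -0.2 -0. ] w 0.5
[[ 0.004  0.074  0.997]
 [ 0.     0.997 -0.074]
 [-1.     0.     0.004]]
tool y heading 85.74
```

View pics/side3.png

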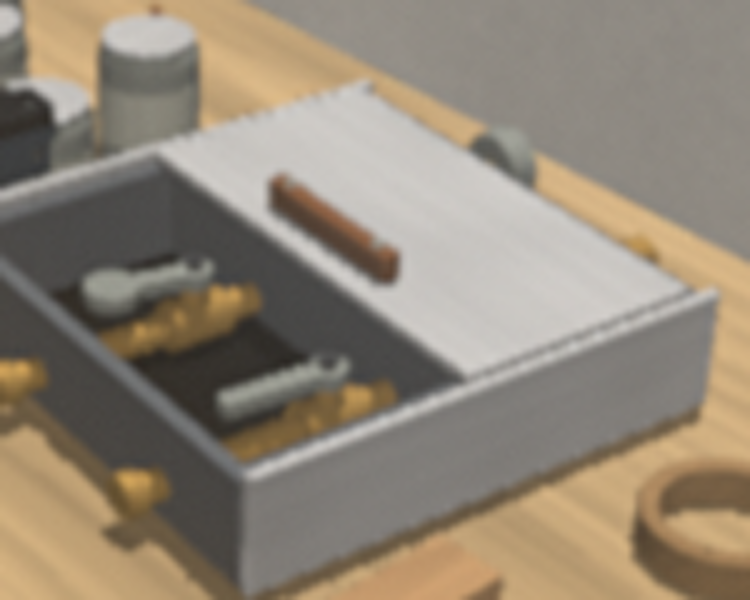

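View pics/top3.png

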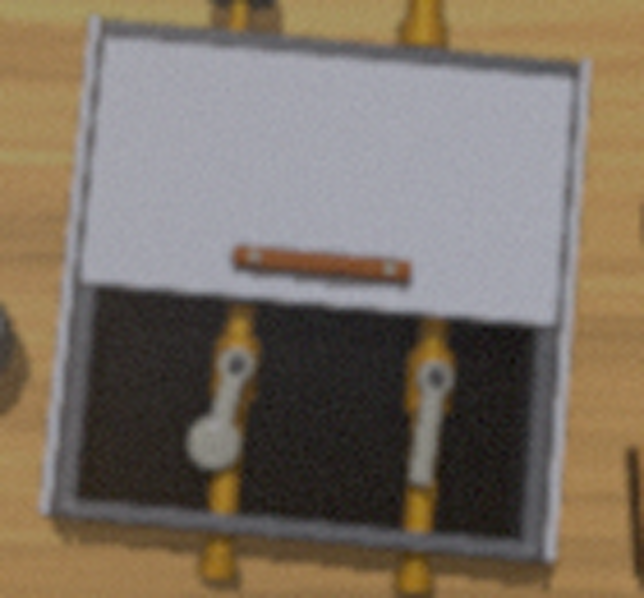

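The pit is open and the cover edge is at its rear. The disc is at top-crop (213,443) / side-crop (107,290), with its pivot at (236,365) / (198,268). The plain bar runs from (435,377) to (424,483). These are the only two handles: the left one ends in a disc, so it's the marked one.

```bash
python3 - <<'E'
from h import *
p=np.load('pose.npy')
tc=lambda u,v:np.array([u,v])/4.6+[220,120]
sc=lambda u,v:np.array([u,v])/5+[230,150]
def inb(X): 
    c,s=np.cos(p[2]),np.sin(p[2]);d=X[:2]-p[:2];return np.round([c*d[0]+s*d[1],-s*d[0]+c*d[1],X[2]],1)
for k,a,b in (('disc',tc(213,443),sc(107,290)),('piv',tc(236,365),sc(199,268)),('plpiv',tc(435,377),sc(328,367)),('plend',tc(424,480),sc(228,402)),('ribL',tc(236,247),sc(276,179)),('ribR',tc(410,264),sc(393,255)),('covF',tc(555,325),sc(465,377))):
    q=least_squares(lambda X:np.r_[(proj('top',X)[0]-a),(proj('side',X)[0]-b)],[600,0,80]);print(k,q.x.round(1),inb(q.x),q.fun.round(1), 'top@62',inb(ray('top',a,62)))
E
```

```text
disc [533.8  86.1  56.7] [-28.9  60.9  56.7] [-0.1  0.1  0.2 -0. ] top@62 [-28.7  60.6  62. ]
piv [589.2  69.9  59.5] [27.7 48.9 59.5] [ 0.4 -0.6 -0.7  0.1] top@62 [25.4 50.1 62. ]
plpiv [582.  -63.8  59.2] [ 30.6 -84.9  59.2] [ 0. -0. -0.  0.] top@62 [ 30.2 -84.6  62. ]
plend [512.6 -57.1  59.8] [-39.1 -83.5  59.8] [ 0.1 -0.2 -0.2  0. ] top@62 [-39.8 -82.9  62. ]
ribL [660.5  74.7  97.3] [98.3 59.1 97.3] [-0.5  0.6  0.8 -0.1] top@62 [105.9  57.7  62. ]
ribR [652.  -41.4  99. ] [ 98.8 -57.3  99. ] [-0.2  0.3  0.4 -0.1] top@62 [105.6 -61.4  62. ]
covF [ 616.  -141.1   79.4] [  70.4 -159.4   79.4] [-0.1  0.2  0.2 -0. ] top@62 [  73.4 -162.7   62. ]
```

```bash
cat >>h.py <<'E'
p=np.load('pose.npy')
def inb(X): 
    c,s=np.cos(p[2]),np.sin(p[2]);d=X[:2]-p[:2];return np.round([c*d[0]+s*d[1],-s*d[0]+c*d[1],X[2]],1)
def fc(a,back=0,rin=2.5,piv=(28,48.5)):
    t=np.array([np.sin(a),np.cos(a)]); r=np.array([-np.cos(a),np.sin(a)])
    return np.array(piv)+(55-rin)*r-(18+back)*t-[16,13.5]
E
python3 - <<'E'
from h import *
print('now',inb(env.state()['ee_pos']))
q=fc(0.2,12);print('approach',q.round(1)); st(w(p,[[*q,150]])[0])
prev=q
for a in np.arange(0.2,1.66,0.1):
    c=fc(a);print(round(a,2),c.round(1),'d tool y,z cm',((c-prev)[::-1]/10).round(2));prev=c
E
```

```text
now [-184.5    1.   185.8]
approach [-45.4  16. ]
t 8.4333 tcp [374.1  38.3 185.8] F [ 0.5 -0.7 -0.5] w 0.4
[[ 0.003  0.075  0.997]
 [ 0.     0.997 -0.075]
 [-1.     0.     0.003]]
to go tool cm [ 3.63  1.48 13.89]
tool y heading 85.72
0.2 [-43.   27.8] d tool y,z cm [1.18 0.24]
0.3 [-43.5  33.3] d tool y,z cm [ 0.55 -0.04]
0.4 [-43.4  38.9] d tool y,z cm [0.55 0.01]
0.5 [-42.7  44.4] d tool y,z cm [0.55 0.07]
0.6 [-41.5  49.8] d tool y,z cm [0.54 0.12]
0.7 [-39.8  55.1] d tool y,z cm [0.53 0.17]
0.8 [-37.5  60.1] d tool y,z cm [0.51 0.23]
0.9 [-34.7  64.9] d tool y,z cm [0.48 0.28]
1.0 [-31.5  69.5] d tool y,z cm [0.45 0.32]
1.1 [-27.9  73.6] d tool y,z cm [0.42 0.37]
1.2 [-23.8  77.4] d tool y,z cm [0.38 0.41]
1.3 [-19.4  80.8] d tool y,z cm [0.34 0.44]
1.4 [-14.7  83.7] d tool y,z cm [0.29 0.47]
1.5 [-9.7 86.1] d tool y,z cm [0.24 0.5 ]
1.6 [-4.5 88. ] d tool y,z cm [0.19 0.52]
```

Call:
jog_arm(plan=[0,0.3,2.8,0,0,0.3,2.8,0,0,0.3,2.8,0,0,0.3,2.8,0,0,0.3,2.7,0,1.5,0,0,0,1.5,0,0,0,0.8,0,0,0,0,0,0,0])

```text
time_s: 9.18
ee_pos: [511.8, 42.6, 144.9]
ee_rot: [-172.9, 89.8, -177.2]
force: [0.2, 0.0, 1.0]
gripper_width: 0.2
```

```bash
python3 - <<'E'
from h import *
st(w(p,[[-45.4,16,72]])[0])
for n in("side","top"):
    f=env.grab_frame(n); a=cv2.cvtColor(f,cv2.COLOR_RGB2BGR);a=a[150:270,230:380] if n=='side' else a[120:250,220:360]
    cv2.imwrite(f"pics/{n}4.png",cv2.resize(a,None,fx=5 if n=='side' else 4.6,fy=5 if n=='side' else 4.6,interpolation=cv2.INTER_CUBIC))
E
```

```text
t 9.1833 tcp [511.8  42.6 144.9] F [0.2 0.  1. ] w 0.2
[[-0.004  0.075  0.997]
 [-0.     0.997 -0.075]
 [-1.    -0.    -0.004]]
to go tool cm [7.28 0.02 0.23]
tool y heading 85.7
```

View pics/side4.png

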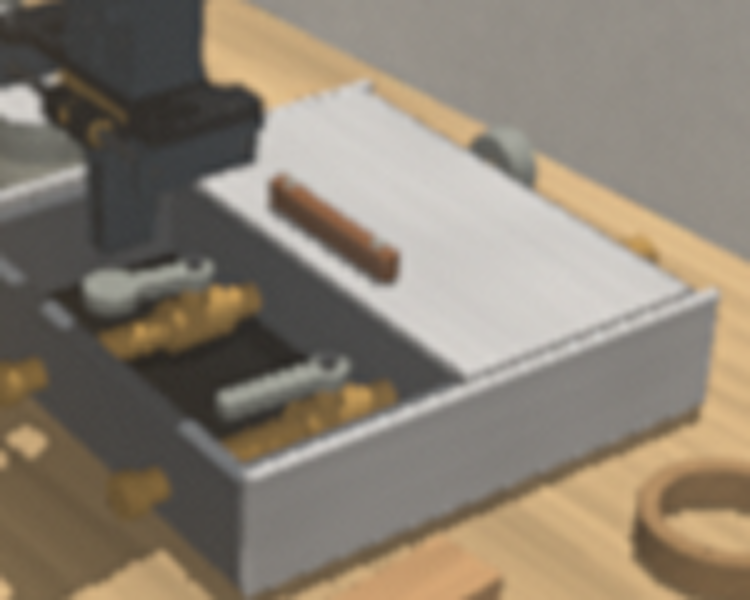

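```bash
python3 - <<'E'
from h import *
e=inb(env.state()['ee_pos'])
for z in (120,47):
  print(z,((proj('side',w(p,[[e[0]+i*16,e[1]+j*13.5,z] for i,j in ((-1,-1),(1,-1),(1,1),(-1,1))]))-[230,150])*5).round(0).tolist())
E
```

```text
120 [[110.0, 257.0], [157.0, 242.0], [132.0, 222.0], [86.0, 237.0]]
47 [[112.0, 363.0], [157.0, 347.0], [133.0, 327.0], [88.0, 343.0]]
```

The projected finger footprint matches the picture, and the target footprint at z 47 clears the disc. I'll descend.

Call:
jog_arm(plan=[1.2,0,0.2,0,1.2,0,0,0,1.2,0,0,0,1.2,0,0,0,1,0,0,0,1,0,0,0,0.5,0,0,0,0,0,0,0])

```text
time_s: 9.95
ee_pos: [513.6, 42.7, 73.2]
ee_rot: [-175.5, 89.9, -179.8]
force: [-0.3, 0.6, 0.3]
gripper_width: 0.7
```

Call:
jog_arm(plan=[0,0.4,0.1,0,0,0.4,0.1,0,0,0.4,0,0,0,0.3,0,0,0,0.3,0,0,0,0.3,0,0,0,0.3,0,0,0,0,0,0])

```text
time_s: 10.62
ee_pos: [517.7, 66.8, 74.1]
ee_rot: [-153.1, 90.0, -157.4]
force: [-0.5, -1.6, 1.4]
gripper_width: 0.3
```

```bash
python3 - <<'E'
from h import *
st();print(inb(env.state()['ee_pos']))
for n in("side","top"):
    f=env.grab_frame(n); a=cv2.cvtColor(f,cv2.COLOR_RGB2BGR);a=a[150:270,230:380] if n=='side' else a[120:250,220:360]
    cv2.imwrite(f"pics/{n}5.png",cv2.resize(a,None,fx=5 if n=='side' else 4.6,fy=5 if n=='side' else 4.6,interpolation=cv2.INTER_CUBIC))
E
```

```text
t 10.6167 tcp [517.7  66.8  74.1] F [-0.5 -1.6  1.4] w 0.3
[[-0.     0.074  0.997]
 [-0.     0.997 -0.074]
 [-1.    -0.    -0.   ]]
tool y heading 85.75
[-43.4  40.4  74.1]
```

View pics/side5.png

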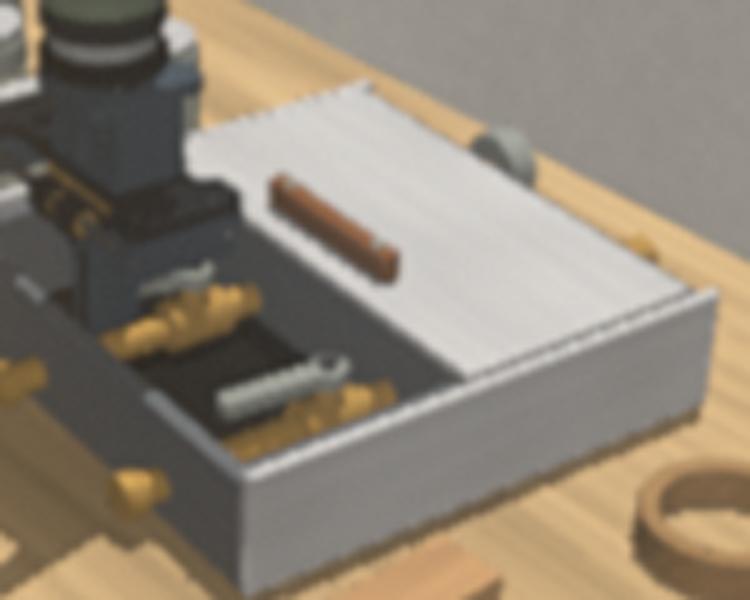

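The finger is against the disc and the handle is moving. I'll follow the arc.

Call:
jog_arm(plan=[0.15,0.3,0.03,0,0,0.3,0.04,0,0,0.27,0.06,0,0,0.27,0.06,0,0,0.26,0.09,0,0,0.26,0.09,0,0,0.25,0.11,0,0,0.25,0.12,0,0,0.24,0.14,0,0,0.24,0.14,0,0,0,0,0])

```text
time_s: 11.63
ee_pos: [529.1, 92.7, 72.4]
ee_rot: [43.9, 90.0, 39.7]
force: [-1.8, -0.7, -1.0]
gripper_width: 0.4
```

```bash
python3 - <<'E'
from h import *
st();e=inb(env.state()['ee_pos']);print(e)
for a in np.arange(0.7,1.2,.1):print(a.round(1),fc(a).round(1))
for n in("side","top"):
    f=env.grab_frame(n); a=cv2.cvtColor(f,cv2.COLOR_RGB2BGR);a=a[150:270,230:380] if n=='side' else a[120:250,220:360]
    cv2.imwrite(f"pics/{n}6.png",cv2.resize(a,None,fx=5 if n=='side' else 4.6,fy=5 if n=='side' else 4.6,interpolation=cv2.INTER_CUBIC))
E
```

```text
t 11.6333 tcp [529.1  92.7  72.4] F [-1.8 -0.7 -1. ] w 0.4
[[ 0.001  0.074  0.997]
 [ 0.     0.997 -0.074]
 [-1.     0.     0.   ]]
tool y heading 85.73
[-34.1  67.1  72.4]
0.7 [-39.8  55.1]
0.8 [-37.5  60.1]
0.9 [-34.7  64.9]
1.0 [-31.5  69.5]
1.1 [-27.9  73.6]
```

View pics/side6.png

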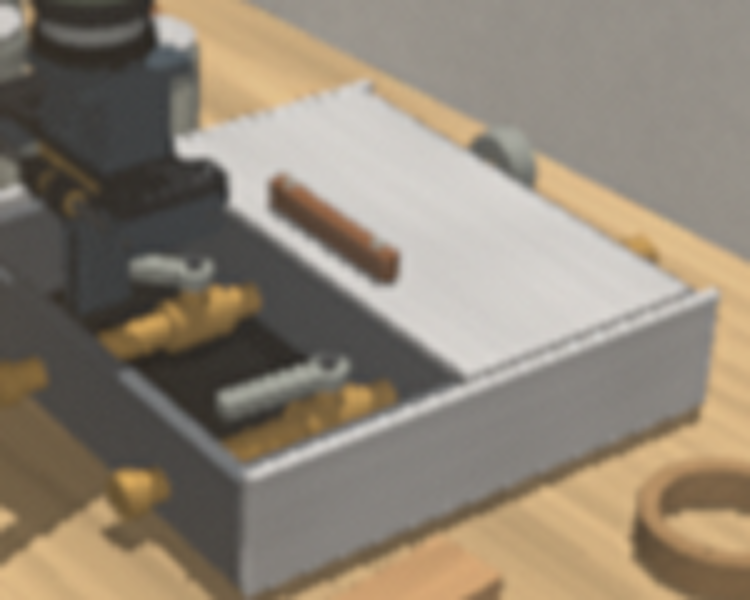

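View pics/top6.png

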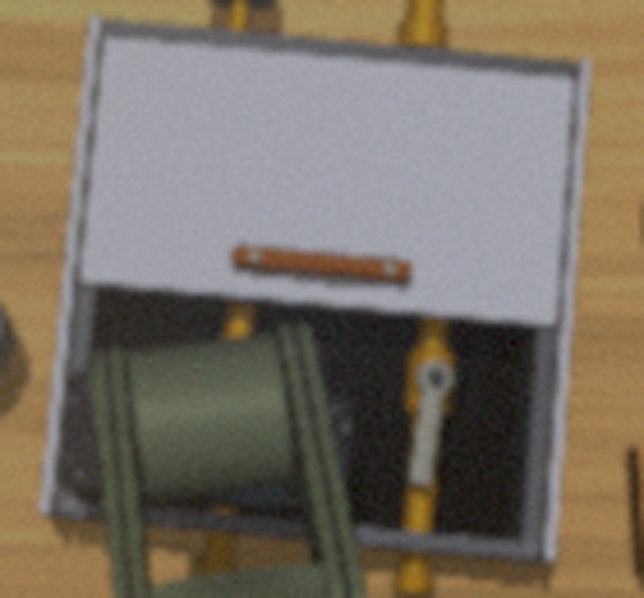

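Call:
jog_arm(plan=[0,0.22,0.16,0,0,0.22,0.17,0,0,0.2,0.18,0,0,0.2,0.19,0,0,0.18,0.21,0,0,0.17,0.22,0,0,0.15,0.22,0,0,0.15,0.24,0,0,0.13,0.24,0,0,0.12,0.25,0,0,0,0,0])

```text
time_s: 12.65
ee_pos: [551.5, 108.2, 72.5]
ee_rot: [22.1, 89.9, 17.8]
force: [-1.1, 0.0, -0.6]
gripper_width: 0.3
```

```bash
python3 - <<'E'
from h import *
st();e=inb(env.state()['ee_pos']);print(e)
for a in np.arange(1.3,1.7,.1):print(a.round(1),fc(a).round(1))
f=env.grab_frame("side"); a=cv2.cvtColor(f,cv2.COLOR_RGB2BGR);a=a[150:270,230:380]
cv2.imwrite(f"pics/side7.png",cv2.resize(a,None,fx=5,fy=5,interpolation=cv2.INTER_CUBIC))
E
```

```text
t 12.65 tcp [551.5 108.2  72.5] F [-1.1  0.  -0.6] w 0.3
[[ 0.001  0.075  0.997]
 [ 0.     0.997 -0.075]
 [-1.     0.     0.001]]
tool y heading 85.72
[-12.9  84.3  72.5]
1.3 [-19.4  80.8]
1.4 [-14.7  83.7]
1.5 [-9.7 86.1]
1.6 [-4.5 88. ]
```

View pics/side7.png

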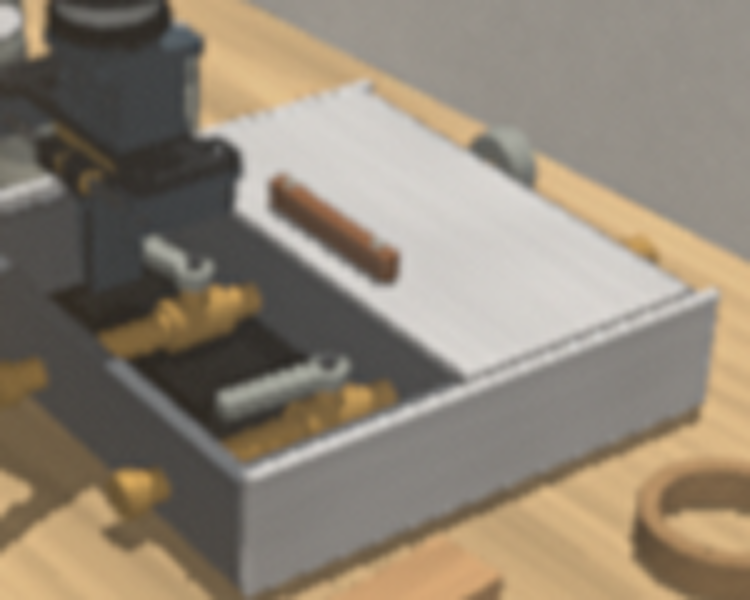

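Nearly shut (about 1.44 rad). I'll push the last bit slowly until it stops.

Call:
jog_arm(plan=[0,0.08,0.2,0,0,0.06,0.2,0,0,0.04,0.15,0,0,0.02,0.1,0])

```text
time_s: 13.03
ee_pos: [557.5, 109.5, 72.5]
ee_rot: [77.8, 90.0, 73.6]
force: [-2.7, 0.9, 0.6]
gripper_width: 0.5
```

Call:
jog_arm(plan=[0,0,0.12,0,0,0,0.12,0])

```text
time_s: 13.2
ee_pos: [559.7, 109.3, 72.4]
ee_rot: [135.0, 90.0, 130.7]
force: [-2.7, 0.4, -0.9]
gripper_width: 0.5
```

Call:
jog_arm(plan=[0,0,0.12,0,0,0,0.12,0])

```text
time_s: 13.37
ee_pos: [561.4, 109.0, 72.3]
ee_rot: [-172.6, 89.9, -176.9]
force: [-6.2, 0.2, 0.7]
gripper_width: 0.3
```

Call:
jog_arm(plan=[0,0,0.1,0,0,0,0,0])

```text
time_s: 13.53
ee_pos: [561.8, 108.8, 72.2]
ee_rot: [-167.2, 89.8, -171.5]
force: [-5.4, -0.2, 2.2]
gripper_width: 0.1
```

Call:
jog_arm(plan=[0,0,0.1,0,0,0,0,0])

```text
time_s: 13.7
ee_pos: [562.1, 108.6, 72.1]
ee_rot: [-166.9, 89.7, -171.2]
force: [-7.4, -0.6, 2.2]
gripper_width: 0.5
```

The force rises with no further travel, so the handle is at its stop. I'll withdraw straight back, then up.

Call:
jog_arm(plan=[0,0,-0.5,0,0,0,-0.8,0,0,0,-0.8,0,0,0,-0.6,0,-1.5,0,0,0,-2,0,0,0,-2,0,0,0,-2,0,0,0,-2,0,0,0,-2,0,-2,0,0,0,-3,0,0,0,-3,0])

```text
time_s: 14.7
ee_pos: [457.5, 117.2, 188.8]
ee_rot: [19.1, 89.7, 14.8]
force: [0.4, 0.4, 0.5]
gripper_width: 0.7
```

Call:
jog_arm(plan=[0,0,-3,0,0,0,-3,0,0,0,-2,0,0,0,-2,0,0,0,0,0,0,0,0,0,0,0,0,0])

```text
time_s: 15.28
ee_pos: [358.6, 124.6, 187.9]
ee_rot: [19.8, 89.9, 15.6]
force: [-0.1, -0.2, -0.2]
gripper_width: 0.7
```

```bash
python3 - <<'E'
from h import *
st()
for n in("side","top"):
    f=env.grab_frame(n); a=cv2.cvtColor(f,cv2.COLOR_RGB2BGR);cv2.imwrite(f"pics/{n}8f.png",a);a=a[150:270,230:380] if n=='side' else a[120:250,220:360]
    cv2.imwrite(f"pics/{n}8.png",cv2.resize(a,None,fx=5 if n=='side' else 4.6,fy=5 if n=='side' else 4.6,interpolation=cv2.INTER_CUBIC))
E
```

```text
t 15.2833 tcp [358.6 124.6 187.9] F [-0.1 -0.2 -0.2] w 0.7
[[ 0.003  0.074  0.997]
 [ 0.001  0.997 -0.074]
 [-1.     0.001  0.002]]
tool y heading 85.73
```

View pics/side8.png

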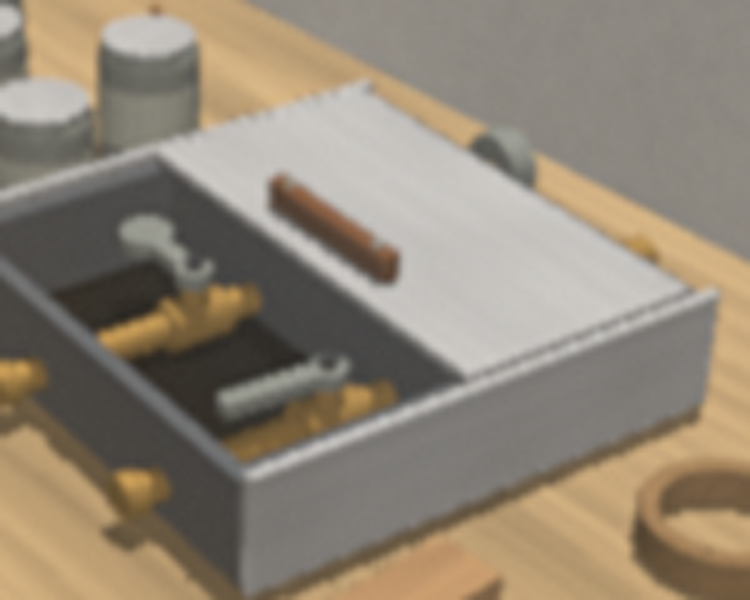

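View pics/top8.png

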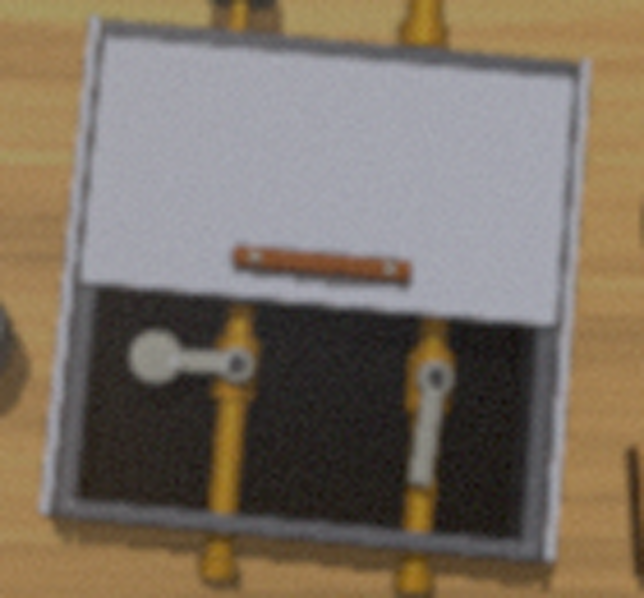

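View pics/top8f.png

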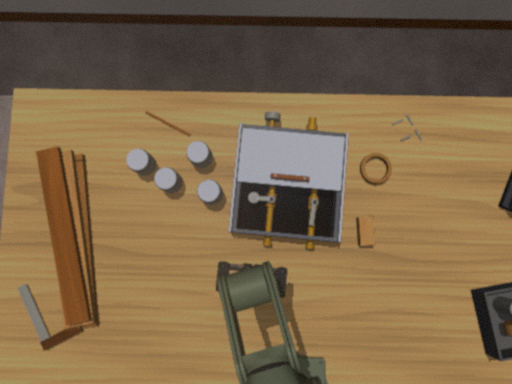

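The handle line in the top crop, (237,363)→(156,356), slopes 4.9°. The cover's front edge also slopes 4.9°, so the handle is a full quarter turn round. The tin (208,191), tape (375,169), block (366,231) and plain handle look unmoved, so I'll hand in.

```bash
python3 - <<'E'
from workcell import env
print(env.job_done())
E
```

```text
the job is handed in; nothing more can be done
None
```

I pushed the cover back by its rib with the closed fingertips until it stopped. I then pushed the left handle, the one with the disc, clockwise along its arc to its stop, withdrew clear and handed in at about 15.4 s of the 51 s allowed. The highest force I read was about 10 N, at the cover's stop.

- **Cover:** two-view measurement put its front edge at box x about 70 mm, which matches a slide of about 155 mm. It looks flat on its runners.
- **Disc handle:** it lines up with the box's y axis to within about 0.1° in the top view. The force rose at the end with almost no further travel, so I take it as fully shut.
- **Other things:** the plain handle, tin, tape and block look unmoved in the last pictures. I compared these by eye, not by measurement.
- **Disagreement:** the outer corners of the box fitted 1–4 px off the stated dimensions. Straight-edge checks showed no lens distortion, so I put it down to imprecise pixel picks. It did not affect the pushes.

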